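# Tip the front row of candle tins into the carton

## Task

Take the longer plywood divider from the rack and stand it on edge in the counting tray's slot, fully down, between the two rows of candle tins. Then press the tray's pedal so that the tray tips and only the front row slides off into the carton, and let the tray come back level with the divider still in its slot and the rear row standing on it. Do not touch the tins with the robot, do not shift the carton, and leave the shorter plate and the jar and spoon where they are.

Things in the scene. Friction and masses are not known exactly. Their poses are not given: they have to be found in the camera images.
- stand: Fixed dark steel stand that carries the tipping tray. Origin on the table, straight under the tray's pivot; x points horizontally towards the tray's open front edge and the carton, y to the left when looking that way, z up. Its two side uprights (y = +-112 mm) are 128 mm tall
- tray (a joint): Tilt of the tray in rad: 0 level (where a spring returns it whenever it is let go), grows as the front edge goes down, stop at 0.7. The pivot runs along the stand's y axis, 120 mm above the table, through the tray floor's upper face
- tray_slot (a point): Middle of the slot, on the tray floor's upper face and the pivot axis; turns with the tray (level: axes as the stand's). The slot runs along y at x = 0 between the rows: at each end (|y| 81 to 99 mm) a pair of posts 45 mm tall leaves a gap 14 mm wide in x, with flared ears up to 61 mm high that widen the mouth to about 30 mm. Between the posts the floor is bare
- tray_front (a point): Middle of the tray's open front edge (no rim), 80 mm ahead of the slot. Aluminium tray, floor 160 (x) x 206 (y) x 5 mm, 25 mm high rims at the rear and both sides, inner faces of the side rims at y = +-99 mm. The rows stand 45 mm ahead of and behind the slot, tins 63 mm apart. Tins slide once the tray is tilted 0.24 to 0.35 rad
- pedal (a point): Centre of the upper face of the tray's black rubber pedal pad, 60 x 60 mm, at x = +100, y = -180, z = +8 mm in the tray_slot frame (to the right of the tray when looking from its rear to its front); turns with the tray, so it goes down about 60 mm as the tilt reaches 0.65 rad. Pressing it down tips the tray, with about 5 N at the start and 10 N at 0.7 rad
- divider: The longer of two upright plywood plates standing on edge in the rack: 8 mm thick (x), 186 mm long (y), 90 mm high (z), about 110 g. Origin: centre of its lower edge. It is symmetric, so either way round fits the slot
- short_plate: The shorter plywood plate in the rack, 8 x 110 x 90 mm, too short for the tray's slot; stays in the rack. Origin: centre of its lower edge; axes as for the divider
- rack: Fixed wooden rack, base 150 x 100 mm and 12 mm thick, with two slots along its y axis at x = -40 and +40 mm, each 11 mm wide between ridges that reach 42 mm above the table and are 90 mm long; the plates stand on the base, 12 mm above the table, one per slot, either way. Origin on the table under its centre
- carton: Open cardboard carton, 160 (x) x 226 (y) mm outside, walls 5 mm thick and 50 mm high, the far one (+x) 85 mm high; stands on the table under the tray's front edge, its centre about 128 mm ahead of the stand's origin, loose, 600 g. Origin: centre of its underside
- jar: Bystander: amber glass jar, 64 mm in diameter, 100 mm tall. Origin: centre of its underside
- spoon: Bystander: wooden spoon, 200 mm long, lying on the table between tray and rack
- front_left: Filled candle tin, a plain brass cylinder 60 mm in diameter and 36 mm tall with a small paper dot on its lid, about 130 g; at the start stands level on the tray in the front row, at the left (+y). Origin: centre of its underside
- front_middle: Filled candle tin, a plain brass cylinder 60 mm in diameter and 36 mm tall with a small paper dot on its lid, about 130 g; at the start stands level on the tray in the front row, in the middle. Origin: centre of its underside
- front_right: Filled candle tin, a plain brass cylinder 60 mm in diameter and 36 mm tall with a small paper dot on its lid, about 130 g; at the start stands level on the tray in the front row, at the right (-y). Origin: centre of its underside
- rear_left: Filled candle tin, a plain brass cylinder 60 mm in diameter and 36 mm tall with a small paper dot on its lid, about 130 g; at the start stands level on the tray in the rear row, at the left (+y). Origin: centre of its underside
- rear_middle: Filled candle tin, a plain brass cylinder 60 mm in diameter and 36 mm tall with a small paper dot on its lid, about 130 g; at the start stands level on the tray in the rear row, in the middle. Origin: centre of its underside
- rear_right: Filled candle tin, a plain brass cylinder 60 mm in diameter and 36 mm tall with a small paper dot on its lid, about 130 g; at the start stands level on the tray in the rear row, at the right (-y). Origin: centre of its underside
Not all that is in view belongs to the job. What is shaped like the front_middle but turquoise is not meant.

How it is judged:
By the outcome, as a careful person would: the job done as asked, in the order asked, and still so for the second after the job is handed in, with the robot touching nothing.
It also fails if it takes over 70 s, if anything falls off the work surface, if the arm or the gripper's body presses on something with over 40 N, if the wrist force passes 120 N, or if a joint passes its speed limit or range.

## Robot

A 6-joint arm with a two-finger parallel gripper is mounted at the origin on the work surface. World frame = base frame: x ahead of the robot, y to its left, z up, the work surface at z = 0. Lengths are in m, angles in degrees, forces in N, time in s.
With the tool pointing down it reaches from about 0.25 to 0.725 m from the base axis. Payload 9.7 kg.
Tool frame: the origin (TCP) lies at the very end of the fingers, on their centre line; the grasp point (between the pads) lies 19 mm behind it; z points along the fingers, y is the line along which they close (so a half turn about z gives the same grasp; the last joint's range is limited). The gripper opens to 85 mm and grips with 20 to 120 N. Pads are 22 mm wide; open, the fingers measure 114 mm over their backs; the gripper's body (76 mm by 85 mm) begins 54 mm behind the grasp point. The pads swing forward as they close: fully open they stand 13 mm farther back than shut.
Start: joints at [-74.37, 4.979, 10.078, 95.1, 0, 90], TCP at [0.148, -0.53, 0.231] pointing down, gripper open.
Joint ranges: [-179.16, 179.16], [-48.56, 103.87], [-65.8, 70.77], [-126.05, 130.52], [-82.76, 87.17], [-180, 180]. Speed limits (degrees/s): [127.2, 127.2, 147.25, 180, 180, 180].

## Interface

Orientations are given as [roll, pitch, yaw] about the fixed x, y, z axes, in that order (R = Rz(yaw) Ry(pitch) Rx(roll)).
In Python, from workcell import telemetry, optics, workorder gives the robot as it stands.
- The arm moves only by the shell command python3 -m handwheel 'ROWS' [FORCE]. ROWS is JSON, a list of rows, each an object of numbers: "tx", "ty", "tz": the shift along the tool's x, y, z in m; "ax", "ay", "az": the turn, a rotation vector about the tool's x, y, z in degrees; "jaw": the gripper command: -1 is shut, 1 is fully open, values between are in proportion. A call has exactly 10 rows; each row shifts and turns the commanded pose from where the row before left it, along the tool's axes as they then stand; what a row does not reach is not made up. A row lasts 1/8 s, in which the tool goes at most 62.5 mm and 10.7 degrees, less where a joint would pass 70% of its speed; a pose out of reach is approached as far as the arm can. A call is refused whole if a number of a shift passes 0.0625 or a number of a turn 10.7, either way. A call with a gripper value outside its range is refused whole. The fingers move at their own pace and stop on an object; FORCE is the grip in N (left out, the last holds). Time passes only in rows, so rows that do not move let the fingers close, or fill a call up. It gives the time, the measured TCP pose, the force, the opening and the grip force at its end, in the units of the state.
- telemetry.get_obs(): the state, without advancing time (a new reading comes with each control period).
- optics.camera(name): name is "scene" or "top"; returns a dict with "color" (400x640x3 uint8, red, green, blue), "K" (3x3 intrinsics, pixels), "k1" (the pictures are not rectified: a ray, as slopes to the right and down, at radius r is drawn at 1 + k1 r^2 times it, then the intrinsics apply), "extrinsics" (4x4, takes a point from camera to world coordinates). Camera axes: x right, y down, z forward; pixel columns grow to the right and rows downward; lengths in m; the calibration is good to about 2 mm. A picture is of the moment at which its call begins. There is no depth.
- workorder.job_done(): hands the job in; it is judged then, once.
The state is a dict: "time": time; "q": joint angles; "qd": joint speeds; "joint_efforts": joint torques, N m; "ee_pos": TCP position; "tcp_rot": TCP orientation; "wrist_force": force on the tool from outside, world axes, zero at the start; "torque": the same for the moment, N m; "opening": finger opening in m; "grasp_force": force on a finger pad.
Only numpy, scipy, OpenCV 4.12 (cv2) and the standard library are available. Lean on these libraries where they do the work, as an engineer would, in place of code of your own. Each camera call takes 0.05 s, during which the arm holds its last target. There are 200 camera calls.

## Working session

There is one attempt and no reset: what is moved stays moved. The work goes in short steps, Python scripts to look and compute and a shell command to move; the robot and the scene stay as the last step left them, time stands still between calls to the robot, and variables do not carry over. Pictures are saved under pics/ and viewed, at most 10 in all, crops included, and the job is handed in when it is done.

```bash
ls; mkdir -p pics; python3 - <<'E'
from workcell import telemetry, optics
import cv2, numpy as np
for n in("scene","top"):
    c=optics.camera(n); cv2.imwrite(f"pics/{n}0.png",c["color"][:,:,::-1])
    print(n,c["K"],c["k1"],np.round(c["extrinsics"],4))
o=telemetry.get_obs();print({k:np.round(v,3) for k,v in o.items()})
E
```

```text
pics
scene [[367.91230836   0.         321.4262038 ]
 [  0.         367.91230836 193.84032876]
 [  0.           0.           1.        ]] -0.08306949063964211 [[-0.8484  0.4195 -0.3228  0.9356]
 [ 0.5291  0.6896 -0.4945  0.5117]
 [ 0.0152 -0.5903 -0.807   0.9029]
 [ 0.      0.      0.      1.    ]]
top [[386.70823113   0.         320.52086227]
 [  0.         386.70823113 203.22361109]
 [  0.           0.           1.        ]] -0.05567590394718104 [[-0.0181 -0.9937  0.1109  0.5207]
 [-0.9997  0.0196  0.0133  0.0056]
 [-0.0154 -0.1106 -0.9937  0.9685]
 [ 0.      0.      0.      1.    ]]
{'time': np.float64(0.1), 'q': array([-7.4370e+01,  5.0080e+00,  1.0041e+01,  9.5099e+01, -1.0000e-03,
        9.0002e+01]), 'qd': array([ 0.012, -0.047,  0.227, -0.024,  0.026, -0.054]), 'joint_efforts': array([ 0.0000e+00, -5.2156e+01,  4.6565e+01,  1.6000e-02, -0.0000e+00,
       -0.0000e+00]), 'ee_pos': array([ 0.148, -0.529,  0.231]), 'tcp_rot': array([-1.79934e+02,  1.00000e-03,  1.56290e+01]), 'wrist_force': array([-0.   , -0.331, -0.065]), 'torque': array([-0.045,  0.029,  0.001]), 'grasp_force': np.float64(0.0), 'opening': np.float64(0.085)}
```

View pics/scene0.png

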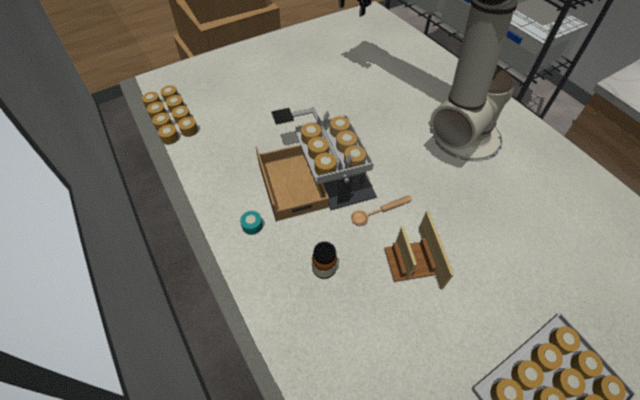

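View pics/top0.png

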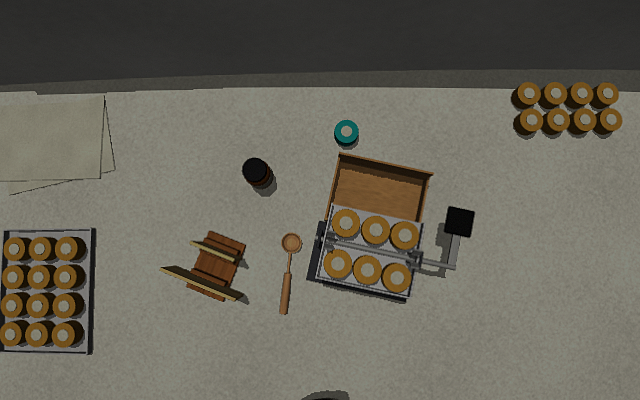

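Top view: the tray's six tins are at (345,222), (375,230), (404,235), (338,264), (367,270) and (396,278). The pedal is at (460,222). In the rack the short plate is near (215,250) and the longer plate near (200,282). The turquoise tin at (346,131) is a decoy, and the other tins at left and upper right aren't part of the job. Next I'll enlarge the rack and tray.

```bash
cat >cam.py <<'E'
import numpy as np, cv2
from workcell import optics, telemetry
def cam(n):
    return optics.camera(n)
def D(c): return np.array([c["k1"],0,0,0,0],float)
def ray(c,uv):
    p=cv2.undistortPoints(np.array(uv,float).reshape(-1,1,2),c["K"],D(c))[:,0]
    E=c["extrinsics"]; return E[:3,3],(E[:3,:3]@np.c_[p,np.ones(len(p))].T).T
def at(c,uv,z):
    o,d=ray(c,uv); return o+d*((z-o[2])/d[:,2])[:,None]
def proj(c,P):
    W=np.linalg.inv(c["extrinsics"])
    return cv2.projectPoints(np.array(P,float).reshape(-1,1,3),cv2.Rodrigues(W[:3,:3])[0],W[:3,3],c["K"],D(c))[0][:,0]
E
python3 - <<'E'
from cam import *
c=cam("top");s=cam("scene")
import pickle;pickle.dump((c,s),open("c0.pkl","wb"))
def crop(c,x,y,w,h,k): return cv2.resize(c["color"][y:y+h,x:x+w,::-1],None,fx=k,fy=k,interpolation=cv2.INTER_CUBIC)
a=crop(c,155,225,100,85,4);b=crop(s,380,205,100,85,4)
d=crop(c,305,145,200,130,4)
cv2.imwrite("pics/r.png",np.hstack([a,b]))
t=crop(c,305,150,180,150,4); cv2.imwrite("pics/t.png",t)
E
```

```text
(no output)
```

View pics/r.png

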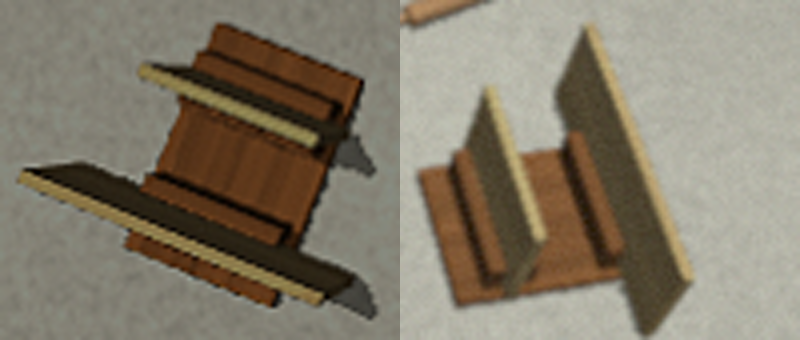

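View pics/t.png

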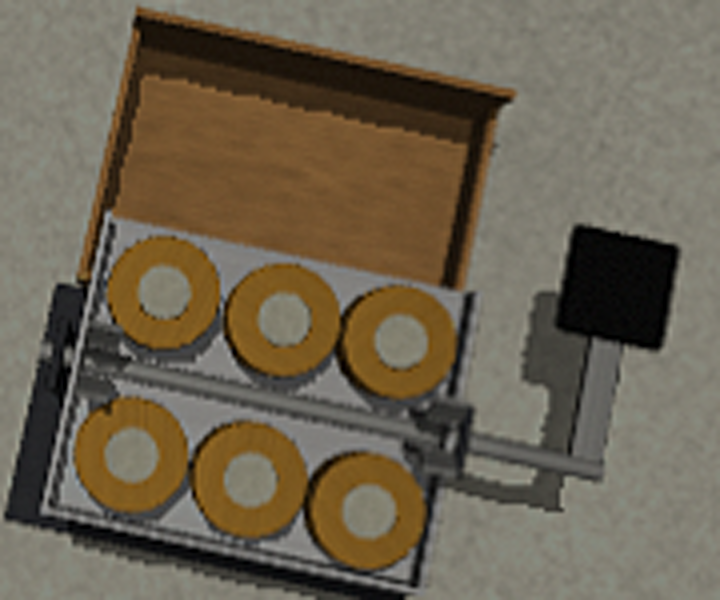

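Crops: the longer plate's top edge runs from about (160,269) to (235,300) in top pixels. The short plate runs from about (191,243) to (234,260). The rear plate is clearly the longer one (the divider), and the turquoise decoy plays no part. Now I'll measure.

```bash
python3 - <<'E'
from cam import *
import pickle
c,s=pickle.load(open("c0.pkl","rb"))
def info(c,box,f,z,minA=15):
    x,y,w,h=box; im=c["color"][y:y+h,x:x+w].astype(int)
    m=f(im[...,0],im[...,1],im[...,2]).astype(np.uint8)
    n,l,st,ce=cv2.connectedComponentsWithStats(m)
    for i in range(1,n):
        if st[i,4]<minA: continue
        ys,xs=np.where(l==i); r=cv2.minAreaRect(np.c_[xs+x,ys+y].astype(np.float32))
        b=cv2.boxPoints(r); yield st[i,4],ce[i]+[x,y],b
print("plates rgb",c["color"][282:292,197])
yel=lambda r,g,b:(r>135)&(g>110)&(r-b>40)
for a,ce,b in info(c,(155,225,100,85),yel,.102):
    P=at(c,b,.102)[:,:2]; e=[np.linalg.norm(P[i]-P[(i+1)%4]) for i in range(2)]
    k=int(np.argmax(e)); d=P[(k+1)%4]-P[k]
    print("plate",a,ce,"ctr",P.mean(0).round(4),"size",np.round(e,4),"dir",np.degrees(np.arctan2(d[1],d[0])).round(2), b.round(1).tolist())
dot=lambda r,g,b:(r>125)&(abs(r-b)<45)&(g>110)
T=[]
for u,v in [(345,222),(375,230),(404,235),(338,264),(367,270),(396,278)]:
    im=c["color"][v-9:v+10,u-9:u+10].astype(int)
    m=(im[...,2]>85)
    ys,xs=np.where(m); p=(xs.mean()+u-9,ys.mean()+v-9); T.append(at(c,[p],.156)[0,:2]); print(np.round(p,1),m.sum(),T[-1].round(4))
T=np.array(T)
F,R=T[:3],T[3:]
ctr=T.mean(0); yv=(T[0]-T[2]+T[3]-T[5])/2; xv=(F-R).mean(0)
print("slot",ctr.round(4),"spacing",np.linalg.norm(yv)/2,np.linalg.norm(xv),"yaw from y",np.degrees(np.arctan2(-yv[0],yv[1])),"from x",np.degrees(np.arctan2(xv[1],xv[0])))
im=c["color"][195:245,440:480].astype(int); m=(im.sum(2)<60).astype(np.uint8)
ys,xs=np.where(m); b=cv2.boxPoints(cv2.minAreaRect(np.c_[xs+440,ys+195].astype(np.float32)))
P=at(c,b,.128)[:,:2]; print("pedal",P.mean(0).round(4),[np.linalg.norm(P[i]-P[i-1]).round(4) for i in range(4)],m.sum())
th=np.arctan2(xv[1],xv[0]); Rm=np.array([[np.cos(th),-np.sin(th)],[np.sin(th),np.cos(th)]])
print("pedal pred",ctr+Rm@[.1,-.18])
E
```

```text
plates rgb [[ 37  28  18]
 [142 121  74]
 [139 119  72]
 [142 134  84]
 [ 60  40  20]
 [ 93  52  25]
 [ 95  55  26]
 [ 91  53  25]
 [ 85  44  15]
 [ 73  55  40]]
plate 84 [211.23809524 250.83333333] ctr [0.5147 0.2645] size [0.0039 0.1059] dir -112.36 [[189.60000610351562, 243.0], [190.3000030517578, 241.39999389648438], [233.10000610351562, 258.79998779296875], [232.39999389648438, 260.3999938964844]]
plate 191 [197.76439791 284.26701571] ctr [0.4416 0.2975] size [0.0062 0.1827] dir -112.43 [[159.1999969482422, 269.79998779296875], [160.3000030517578, 267.29998779296875], [234.39999389648438, 298.1000061035156], [233.3000030517578, 300.70001220703125]]
[345.6 222.4] 132 [ 0.5698 -0.0355]
[375.6 229.3] 132 [ 0.5541 -0.0981]
[404.8 234.9] 134 [ 0.5411 -0.1588]
[337.4 263.3] 139 [ 0.485  -0.0164]
[367.1 269.7] 136 [ 0.4707 -0.0779]
[396.7 277.2] 137 [ 0.454  -0.1387]
slot [ 0.5125 -0.0876] spacing 0.06320537951750697 0.08735687903079631 yaw from y -13.660264491842563 from x -13.099385414479976
pedal [ 0.5682 -0.2841] [np.float64(0.0572), np.float64(0.0591), np.float64(0.0576), np.float64(0.0591)] 690
pedal pred [ 0.56905769 -0.28555192]
```

```bash
cat >>cam.py <<'E'
from scipy.spatial.transform import Rotation as Rot
def togo(xyz,yaw,rp=(180,0)):
    o=telemetry.get_obs(); R=Rot.from_euler("xyz",o["tcp_rot"],degrees=True)
    T=Rot.from_euler("xyz",[*rp,yaw],degrees=True)
    print("t",round(float(o["time"]),2),"pos",o["ee_pos"].round(4),"rot",np.round(o["tcp_rot"],2),"F",o["wrist_force"].round(1),"open",round(float(o["opening"]),4))
    print("shift(tool mm)",(R.inv().apply(np.array(xyz)-o["ee_pos"])*1e3).round(1),"turn",(R.inv()*T).as_rotvec(degrees=True).round(2))
E
python3 - <<'E'
from cam import *
import pickle
c,s=pickle.load(open("c0.pkl","rb"))
e=at(c,[(330,241),(414.1,258.6)],.178); print("ears",e.round(4),e.mean(0).round(4)); d=e[0]-e[1]; print(np.linalg.norm(d),np.degrees(np.arctan2(-d[0],d[1])))
ctr=np.array([.4416,.2975]);a=np.radians(67.6); y=np.array([np.cos(a),np.sin(a)])
print("scene pred of top edge", proj(s,[[*(ctr+k*.093*y),.102] for k in(1,-1)]).round(1))
im=s["color"][205:290,415:465].astype(int); m=(im[...,0]>135)&(im[...,0]-im[...,2]>45)
n,l,st,ce=cv2.connectedComponentsWithStats(m.astype(np.uint8)); i=1+np.argmax(st[1:,4]); ys,xs=np.where(l==i)
print("scene seen",cv2.boxPoints(cv2.minAreaRect(np.c_[xs+415,ys+205].astype(np.float32))).round(1).tolist())
togo([.4416,.2975,.26],67.6)
E
```

```text
ears [[ 0.5312 -0.0018  0.178 ]
 [ 0.4923 -0.1714  0.178 ]] [ 0.5117 -0.0866  0.178 ]
0.17406364102335184 -12.912161495816607
scene pred of top edge [[452.  275. ]
 [426.6 210.4]]
scene seen [[426.0, 211.39999389648438], [428.5, 210.39999389648438], [453.1000061035156, 273.6000061035156], [450.6000061035156, 274.6000061035156]]
t 0.2 pos [ 0.1482 -0.5295  0.2308] rot [-179.95   -0.     15.63] F [-0.4 -0.8 -0. ] open 0.0855
shift(tool mm) [ 505.4 -717.4  -28.6] turn [-4.000e-02 -2.000e-02 -5.197e+01]
```

```bash
python3 -m handwheel '[{"tx":0.028,"ty":-0.04,"tz":-0.003,"jaw":1},{"tx":0.028,"ty":-0.04,"tz":-0.003},{"tx":0.028,"ty":-0.04,"tz":-0.003},{"tx":0.028,"ty":-0.04,"tz":-0.003},{"tx":0.028,"ty":-0.04,"tz":-0.003},{"tx":0.028,"ty":-0.04,"tz":-0.003},{"tx":0.028,"ty":-0.04,"tz":-0.003},{"tx":0.028,"ty":-0.04,"tz":-0.003},{"tx":0.028,"ty":-0.04,"tz":-0.003},{"tx":0.028,"ty":-0.04,"tz":-0.003}]'
python3 -c "
from cam import *
togo([.4416,.2975,.26],67.6)"
```

```text
t 0.2 pos [ 0.1482 -0.5295  0.2308] rot [-179.95   -0.     15.63] F [-0.4 -0.8 -0. ] open 0.0855
shift(tool mm) [ 505.4 -717.4  -28.6] turn [-4.000e-02 -2.000e-02 -5.197e+01]$[0]: bad value
```

```bash
python3 -m handwheel '[{"tx":0.028,"ty":-0.04},{"tx":0.028,"ty":-0.04},{"tx":0.028,"ty":-0.04},{"tx":0.028,"ty":-0.04},{"tx":0.028,"ty":-0.04},{"az":-10},{"az":-10},{"az":-10},{"az":-10},{"az":-10}]'
python3 -c "
from cam import *
togo([.4416,.2975,.16],67.6)"
```

```text
t 0.2 pos [ 0.1482 -0.5295  0.2308] rot [-179.95   -0.     15.63] F [-0.4 -0.8 -0. ] open 0.0855
shift(tool mm) [ 505.4 -717.3   71.4] turn [-4.000e-02 -2.000e-02 -5.197e+01]$[0]: bad value
```

Both calls were refused with nothing moved, so rows probably need all their keys. I'll check with a tiny still move.

```bash
python3 -m handwheel --help 2>&1 | head; python3 -m handwheel '[{"tx":0.028,"ty":-0.04,"tz":-0.003,"ax":0,"ay":0,"az":0,"jaw":1},{"tx":0.028,"ty":-0.04,"tz":-0.003,"ax":0,"ay":0,"az":0,"jaw":1},{"tx":0.028,"ty":-0.04,"tz":-0.003,"ax":0,"ay":0,"az":0,"jaw":1},{"tx":0.028,"ty":-0.04,"tz":-0.003,"ax":0,"ay":0,"az":0,"jaw":1},{"tx":0.028,"ty":-0.04,"tz":-0.003,"ax":0,"ay":0,"az":0,"jaw":1},{"tx":0.028,"ty":-0.04,"tz":-0.003,"ax":0,"ay":0,"az":0,"jaw":1},{"tx":0.028,"ty":-0.04,"tz":-0.003,"ax":0,"ay":0,"az":0,"jaw":1},{"tx":0.028,"ty":-0.04,"tz":-0.003,"ax":0,"ay":0,"az":0,"jaw":1},{"tx":0.028,"ty":-0.04,"tz":-0.003,"ax":0,"ay":0,"az":0,"jaw":1},{"tx":0.028,"ty":-0.04,"tz":-0.003,"ax":0,"ay":0,"az":0,"jaw":1}]'
python3 -c "
from cam import *
togo([.4416,.2975,.26],67.6)"
```

```text
invalid input: not JSON, or not a number
time: 1.45
ee_pos: [0.3102, -0.0675, 0.2615]
tcp_rot: [180.0, -0.0, 15.6]
wrist_force: [1.2, 0.2, 0.6]
opening: 0.0856
grasp_force: 0.0
t 1.45 pos [ 0.3102 -0.0675  0.2615] rot [ 1.7998e+02 -4.0000e-02  1.5610e+01] F [1.2 0.2 0.6] open 0.0856
shift(tool mm) [ 224.8 -316.2    1.5] turn [ 4.000e-02 -2.000e-02 -5.199e+01]
```

All seven keys are needed.

```bash
python3 -m handwheel '[{"tx":0.028,"ty":-0.0395,"tz":0,"ax":0,"ay":0,"az":0,"jaw":1},{"tx":0.028,"ty":-0.0395,"tz":0,"ax":0,"ay":0,"az":0,"jaw":1},{"tx":0.028,"ty":-0.0395,"tz":0,"ax":0,"ay":0,"az":0,"jaw":1},{"tx":0.028,"ty":-0.0395,"tz":0,"ax":0,"ay":0,"az":0,"jaw":1},{"tx":0.028,"ty":-0.0395,"tz":0,"ax":0,"ay":0,"az":0,"jaw":1},{"tx":0.028,"ty":-0.0395,"tz":0,"ax":0,"ay":0,"az":0,"jaw":1},{"tx":0.028,"ty":-0.0395,"tz":0,"ax":0,"ay":0,"az":0,"jaw":1},{"tx":0.028,"ty":-0.0395,"tz":0,"ax":0,"ay":0,"az":0,"jaw":1},{"tx":0,"ty":0,"tz":0,"ax":0,"ay":0,"az":-10.4,"jaw":1},{"tx":0,"ty":0,"tz":0,"ax":0,"ay":0,"az":-10.4,"jaw":1}]'
python3 -m handwheel '[{"tx":0,"ty":0,"tz":0.02,"ax":0,"ay":0,"az":-10.4,"jaw":1},{"tx":0,"ty":0,"tz":0.02,"ax":0,"ay":0,"az":-10.4,"jaw":1},{"tx":0,"ty":0,"tz":0.02,"ax":0,"ay":0,"az":-10.4,"jaw":1},{"tx":0,"ty":0,"tz":0.02,"ax":0,"ay":0,"az":0,"jaw":1},{"tx":0,"ty":0,"tz":0.02,"ax":0,"ay":0,"az":0,"jaw":1},{"tx":0,"ty":0,"tz":0,"ax":0,"ay":0,"az":0,"jaw":1},{"tx":0,"ty":0,"tz":0,"ax":0,"ay":0,"az":0,"jaw":1},{"tx":0,"ty":0,"tz":0,"ax":0,"ay":0,"az":0,"jaw":1},{"tx":0,"ty":0,"tz":0,"ax":0,"ay":0,"az":0,"jaw":1},{"tx":0,"ty":0,"tz":0,"ax":0,"ay":0,"az":0,"jaw":1}]' 
python3 -c "
from cam import *
togo([.4416,.2975,.065],67.6)"
```

```text
time: 2.7
ee_pos: [0.4628, 0.2121, 0.2654]
tcp_rot: [-176.3, -1.3, 43.6]
wrist_force: [-0.2, -0.5, 0.4]
opening: 0.0852
grasp_force: 0.0
time: 3.95
ee_pos: [0.4601, 0.2182, 0.1664]
tcp_rot: [-177.5, -3.1, 74.4]
wrist_force: [0.2, -0.3, -0.6]
opening: 0.0856
grasp_force: 0.0
t 3.95 pos [0.4601 0.2182 0.1664] rot [-177.55   -3.1    74.37] F [ 0.2 -0.3 -0.6] open 0.0856
shift(tool mm) [ 65.8 -34.6 106.7] turn [-2.63 -2.95  6.84]
```

```bash
python3 -m handwheel '[{"tx":0,"ty":0,"tz":0,"ax":-1.32,"ay":-1.48,"az":3.42,"jaw":1},{"tx":0,"ty":0,"tz":0,"ax":-1.31,"ay":-1.47,"az":3.42,"jaw":1},{"tx":0,"ty":0,"tz":0,"ax":0,"ay":0,"az":0,"jaw":1},{"tx":0.017,"ty":-0.008,"tz":0,"ax":0,"ay":0,"az":0,"jaw":1},{"tx":0.017,"ty":-0.008,"tz":0,"ax":0,"ay":0,"az":0,"jaw":1},{"tx":0.017,"ty":-0.008,"tz":0,"ax":0,"ay":0,"az":0,"jaw":1},{"tx":0.017,"ty":-0.008,"tz":0,"ax":0,"ay":0,"az":0,"jaw":1},{"tx":0,"ty":0,"tz":0,"ax":0,"ay":0,"az":0,"jaw":1},{"tx":0,"ty":0,"tz":0,"ax":0,"ay":0,"az":0,"jaw":1},{"tx":0,"ty":0,"tz":0,"ax":0,"ay":0,"az":0,"jaw":1}]' 
python3 -c "
from cam import *
togo([.4416,.2975,.065],67.6)"
```

```text
time: 5.2
ee_pos: [0.4564, 0.2929, 0.1662]
tcp_rot: [-180.0, 0.0, 67.6]
wrist_force: [0.1, -0.5, -0.4]
opening: 0.0854
grasp_force: 0.0
t 5.2 pos [0.4564 0.2929 0.1662] rot [-1.7998e+02  2.0000e-02  6.7580e+01] F [ 0.1 -0.5 -0.4] open 0.0854
shift(tool mm) [ -1.3 -15.4 101.2] turn [-0.02  0.02 -0.02]
```

```bash
python3 -m handwheel '[{"tx":-0.001,"ty":-0.0154,"tz":0,"ax":0,"ay":0,"az":0,"jaw":1},{"tx":0,"ty":0,"tz":0,"ax":0,"ay":0,"az":0,"jaw":1},{"tx":0,"ty":0,"tz":0.02,"ax":0,"ay":0,"az":0,"jaw":1},{"tx":0,"ty":0,"tz":0.02,"ax":0,"ay":0,"az":0,"jaw":1},{"tx":0,"ty":0,"tz":0.02,"ax":0,"ay":0,"az":0,"jaw":1},{"tx":0,"ty":0,"tz":0.02,"ax":0,"ay":0,"az":0,"jaw":0.5},{"tx":0,"ty":0,"tz":0.02,"ax":0,"ay":0,"az":0,"jaw":0},{"tx":0,"ty":0,"tz":0,"ax":0,"ay":0,"az":0,"jaw":-0.3},{"tx":0,"ty":0,"tz":0,"ax":0,"ay":0,"az":0,"jaw":-0.5},{"tx":0,"ty":0,"tz":0,"ax":0,"ay":0,"az":0,"jaw":-0.6}]' 40
python3 -c "
from cam import *
togo([.4416,.2975,.065],67.6)
c=cam('top'); cv2.imwrite('pics/g.png',cv2.resize(c['color'][200:330,130:280,::-1],None,fx=4,fy=4))"
```

```text
time: 6.45
ee_pos: [0.4421, 0.2984, 0.0672]
tcp_rot: [180.0, -0.1, 67.6]
wrist_force: [-0.2, 0.0, -0.3]
opening: 0.0172
grasp_force: 0.0
t 6.45 pos [0.4421 0.2984 0.0672] rot [ 1.7997e+02 -5.0000e-02  6.7600e+01] F [-0.2  0.  -0.3] open 0.0172
shift(tool mm) [-1.  -0.1  2.2] turn [ 0.03 -0.05 -0.  ]
```

View pics/g.png

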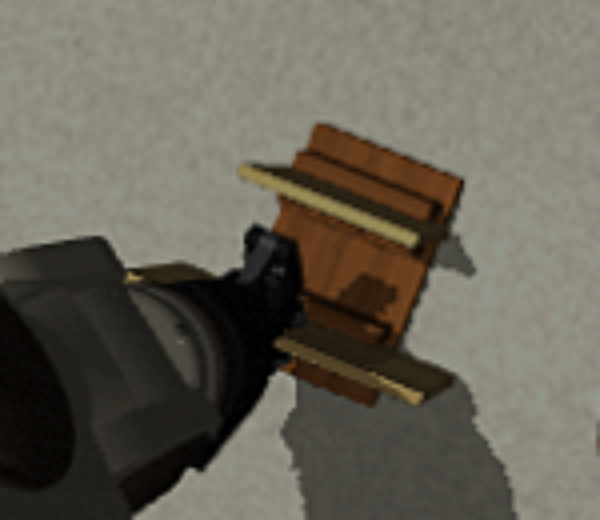

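The view shows the divider intact, with its ends at crop (130,275) and (420,400), and the fingers straddling its middle. The short plate hasn't moved. Next: close, then lift straight up.

```bash
python3 -m handwheel '[{"tx":-0.001,"ty":0,"tz":0.002,"ax":0,"ay":0,"az":0,"jaw":-0.75},{"tx":0,"ty":0,"tz":0,"ax":0,"ay":0,"az":0,"jaw":-1},{"tx":0,"ty":0,"tz":0,"ax":0,"ay":0,"az":0,"jaw":-1},{"tx":0,"ty":0,"tz":0,"ax":0,"ay":0,"az":0,"jaw":-1},{"tx":0,"ty":0,"tz":0,"ax":0,"ay":0,"az":0,"jaw":-1},{"tx":0,"ty":0,"tz":-0.01,"ax":0,"ay":0,"az":0,"jaw":-1},{"tx":0,"ty":0,"tz":-0.02,"ax":0,"ay":0,"az":0,"jaw":-1},{"tx":0,"ty":0,"tz":-0.03,"ax":0,"ay":0,"az":0,"jaw":-1},{"tx":0,"ty":0,"tz":-0.03,"ax":0,"ay":0,"az":0,"jaw":-1},{"tx":0,"ty":0,"tz":-0.03,"ax":0,"ay":0,"az":0,"jaw":-1}]' 50
python3 -c "
from cam import *
togo([.4416,.2975,.29],76.8)"
```

```text
time: 7.75
ee_pos: [0.441, 0.2971, 0.1853]
tcp_rot: [-180.0, 0.0, 67.6]
wrist_force: [-1.0, 1.0, -2.1]
opening: 0.0075
grasp_force: 48.7
t 7.75 pos [0.441  0.2971 0.1853] rot [-1.7995e+02  4.0000e-02  6.7600e+01] F [-1.   1.  -2.1] open 0.0075
shift(tool mm) [   0.5    0.3 -104.7] turn [-0.05  0.03 -9.2 ]
```

```bash
python3 -m handwheel '[{"tx":0,"ty":0,"tz":-0.03,"ax":0,"ay":0,"az":0,"jaw":-1},{"tx":0,"ty":0,"tz":-0.03,"ax":0,"ay":0,"az":0,"jaw":-1},{"tx":0,"ty":0,"tz":-0.03,"ax":0,"ay":0,"az":0,"jaw":-1},{"tx":0,"ty":0,"tz":-0.012,"ax":0,"ay":0,"az":-2.3,"jaw":-1},{"tx":0,"ty":0,"tz":0,"ax":0,"ay":0,"az":-2.3,"jaw":-1},{"tx":0,"ty":0,"tz":0,"ax":0,"ay":0,"az":-2.3,"jaw":-1},{"tx":0,"ty":0,"tz":0,"ax":0,"ay":0,"az":-2.3,"jaw":-1},{"tx":-0.01,"ty":0.005,"tz":0,"ax":0,"ay":0,"az":0,"jaw":-1},{"tx":-0.02,"ty":0.009,"tz":0,"ax":0,"ay":0,"az":0,"jaw":-1},{"tx":-0.02,"ty":0.009,"tz":0,"ax":0,"ay":0,"az":0,"jaw":-1}]'
python3 -m handwheel '[{"tx":-0.026,"ty":0.0115,"tz":0,"ax":0,"ay":0,"az":0,"jaw":-1},{"tx":-0.026,"ty":0.0115,"tz":0,"ax":0,"ay":0,"az":0,"jaw":-1},{"tx":-0.026,"ty":0.0115,"tz":0,"ax":0,"ay":0,"az":0,"jaw":-1},{"tx":-0.026,"ty":0.0115,"tz":0,"ax":0,"ay":0,"az":0,"jaw":-1},{"tx":-0.026,"ty":0.0115,"tz":0,"ax":0,"ay":0,"az":0,"jaw":-1},{"tx":-0.026,"ty":0.0115,"tz":0,"ax":0,"ay":0,"az":0,"jaw":-1},{"tx":-0.026,"ty":0.0115,"tz":0,"ax":0,"ay":0,"az":0,"jaw":-1},{"tx":-0.026,"ty":0.0115,"tz":0,"ax":0,"ay":0,"az":0,"jaw":-1},{"tx":-0.026,"ty":0.0115,"tz":0,"ax":0,"ay":0,"az":0,"jaw":-1},{"tx":-0.026,"ty":0.0115,"tz":0,"ax":0,"ay":0,"az":0,"jaw":-1}]'
python3 -c "
from cam import *
togo([.512,-.087,.27],76.8)"
```

```text
time: 9.0
ee_pos: [0.4523, 0.2422, 0.2862]
tcp_rot: [-180.0, 0.0, 76.8]
wrist_force: [0.7, -0.1, -1.5]
opening: 0.0073
grasp_force: 48.7
time: 10.25
ee_pos: [0.5046, -0.0376, 0.2864]
tcp_rot: [-180.0, 0.0, 76.7]
wrist_force: [0.6, 0.0, -2.1]
opening: 0.0075
grasp_force: 48.7
t 10.25 pos [ 0.5046 -0.0376  0.2864] rot [-1.7997e+02  2.0000e-02  7.6720e+01] F [ 0.6  0.  -2.1] open 0.0075
shift(tool mm) [-46.4  18.6  16.4] turn [-0.03  0.02 -0.08]
```

```bash
python3 -m handwheel '[{"tx":-0.02,"ty":0.008,"tz":0,"ax":0,"ay":0,"az":0,"jaw":-1},{"tx":-0.016,"ty":0.007,"tz":0,"ax":0,"ay":0,"az":0,"jaw":-1},{"tx":-0.01,"ty":0.0036,"tz":0,"ax":0,"ay":0,"az":0,"jaw":-1},{"tx":0,"ty":0,"tz":0,"ax":0,"ay":0,"az":0,"jaw":-1},{"tx":0,"ty":0,"tz":0,"ax":0,"ay":0,"az":0,"jaw":-1},{"tx":0,"ty":0,"tz":0,"ax":0,"ay":0,"az":0,"jaw":-1},{"tx":0,"ty":0,"tz":0.01,"ax":0,"ay":0,"az":0,"jaw":-1},{"tx":0,"ty":0,"tz":0.01,"ax":0,"ay":0,"az":0,"jaw":-1},{"tx":0,"ty":0,"tz":0,"ax":0,"ay":0,"az":0,"jaw":-1},{"tx":0,"ty":0,"tz":0,"ax":0,"ay":0,"az":0,"jaw":-1}]'
python3 - <<'E'
from cam import *
togo([.512,-.087,.173],76.8)
c=cam('top');s=cam('scene')
def k(c,x,y,w,h,f): return cv2.resize(c['color'][y:y+h,x:x+w,::-1],None,fx=f,fy=f,interpolation=cv2.INTER_CUBIC)
cv2.imwrite('pics/p.png',np.hstack([k(c,300,190,130,130,3),k(s,270,60,130,130,3)]))
E
```

```text
time: 11.5
ee_pos: [0.5124, -0.0851, 0.2662]
tcp_rot: [-180.0, 0.0, 76.8]
wrist_force: [0.0, 0.1, -1.1]
opening: 0.007
grasp_force: 48.7
t 11.5 pos [ 0.5124 -0.0851  0.2662] rot [-1.7997e+02  2.0000e-02  7.6800e+01] F [ 0.   0.1 -1.1] open 0.007
shift(tool mm) [-1.9  0.1 93.2] turn [-0.03  0.02 -0.  ]
```

View pics/p.png

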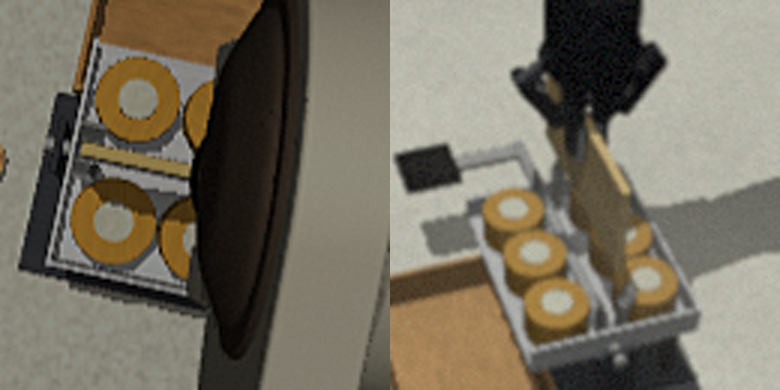

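Top crop: the divider's left end is at about px (327.3,240.7), roughly over the left post gap. The scene crop shows it upright between the rows. I'll check its position against the prediction.

```bash
python3 - <<'E'
from cam import *
c=cam('top')
im=c["color"][225:262,318:362].astype(int); m=(im[...,0]>130)&(im[...,1]>105)&(im[...,0]-im[...,2]>40)&(im[...,0]-im[...,1]<45)
n,l,st,ce=cv2.connectedComponentsWithStats(m.astype(np.uint8)); i=1+np.argmax(st[1:,4]); ys,xs=np.where(l==i)
b=cv2.boxPoints(cv2.minAreaRect(np.c_[xs+318,ys+225].astype(np.float32))); P=at(c,b,.303)
print(st[i],b.round(1).tolist(),P[:,:2].round(4).tolist())
a=np.radians(76.8);y=np.array([np.cos(a),np.sin(a)]);nx=np.array([np.sin(a),-np.cos(a)])
o=np.array([.512,-.087]); print("in slot frame x,y:",[((p[:2]-o)@nx*1e3).round(1) for p in P],[((p[:2]-o)@y*1e3).round(1) for p in P])
E
```

```text
[  9  13  35  10 112] [[326.79998779296875, 240.1999969482422], [327.3999938964844, 237.0], [361.6000061035156, 244.3000030517578], [360.8999938964844, 247.5]] [[0.5311, 0.0049], [0.5364, 0.0037], [0.5228, -0.0545], [0.5175, -0.0532]]
in slot frame x,y: [np.float64(-2.4), np.float64(3.1), np.float64(3.1), np.float64(-2.4)] [np.float64(93.8), np.float64(93.8), np.float64(34.1), np.float64(34.2)]
```

Centred to within 1–2 mm. Descending now.

```bash
python3 -m handwheel '[{"tx":-0.0015,"ty":0,"tz":0.01,"ax":0,"ay":0,"az":0,"jaw":-1},{"tx":0,"ty":0,"tz":0.015,"ax":0,"ay":0,"az":0,"jaw":-1},{"tx":0,"ty":0,"tz":0.015,"ax":0,"ay":0,"az":0,"jaw":-1},{"tx":0,"ty":0,"tz":0.012,"ax":0,"ay":0,"az":0,"jaw":-1},{"tx":0,"ty":0,"tz":0.008,"ax":0,"ay":0,"az":0,"jaw":-1},{"tx":0,"ty":0,"tz":0.006,"ax":0,"ay":0,"az":0,"jaw":-1},{"tx":0,"ty":0,"tz":0.004,"ax":0,"ay":0,"az":0,"jaw":-1},{"tx":0,"ty":0,"tz":0,"ax":0,"ay":0,"az":0,"jaw":-1},{"tx":0,"ty":0,"tz":0,"ax":0,"ay":0,"az":0,"jaw":-1},{"tx":0,"ty":0,"tz":0,"ax":0,"ay":0,"az":0,"jaw":-1}]'
python3 -c "
from cam import *
togo([.512,-.087,.173],76.8)"
```

```text
time: 12.9
ee_pos: [0.5123, -0.0866, 0.1965]
tcp_rot: [180.0, 0.0, 76.8]
wrist_force: [-0.6, -0.4, -1.2]
opening: 0.0072
grasp_force: 48.8
t 12.9 pos [ 0.5123 -0.0866  0.1965] rot [1.7999e+02 1.0000e-02 7.6800e+01] F [-0.6 -0.4 -1.2] open 0.0072
shift(tool mm) [-0.4 -0.2 23.5] turn [ 0.01  0.01 -0.  ]
```

No contact force, and the bottom edge is between the posts. Down 22 mm more.

```bash
python3 -m handwheel '[{"tx":0,"ty":0,"tz":0.005,"ax":0,"ay":0,"az":0,"jaw":-1},{"tx":0,"ty":0,"tz":0.005,"ax":0,"ay":0,"az":0,"jaw":-1},{"tx":0,"ty":0,"tz":0.004,"ax":0,"ay":0,"az":0,"jaw":-1},{"tx":0,"ty":0,"tz":0.003,"ax":0,"ay":0,"az":0,"jaw":-1},{"tx":0,"ty":0,"tz":0.002,"ax":0,"ay":0,"az":0,"jaw":-1},{"tx":0,"ty":0,"tz":0.002,"ax":0,"ay":0,"az":0,"jaw":-1},{"tx":0,"ty":0,"tz":0.001,"ax":0,"ay":0,"az":0,"jaw":-1},{"tx":0,"ty":0,"tz":0,"ax":0,"ay":0,"az":0,"jaw":-1},{"tx":0,"ty":0,"tz":0,"ax":0,"ay":0,"az":0,"jaw":-1},{"tx":0,"ty":0,"tz":0,"ax":0,"ay":0,"az":0,"jaw":-1}]'
python3 -c "
from cam import *
togo([.512,-.087,.173],76.8)"
```

```text
time: 14.15
ee_pos: [0.5122, -0.0866, 0.1742]
tcp_rot: [-180.0, 0.0, 76.8]
wrist_force: [-0.6, 0.7, -2.3]
opening: 0.0077
grasp_force: 48.8
t 14.15 pos [ 0.5122 -0.0866  0.1742] rot [-1.7998e+02  2.0000e-02  7.6800e+01] F [-0.6  0.7 -2.3] open 0.0077
shift(tool mm) [-0.4 -0.1  1.2] turn [-0.02  0.02 -0.  ]
```

```bash
python3 -m handwheel '[{"tx":0,"ty":0,"tz":0.001,"ax":0,"ay":0,"az":0,"jaw":-1},{"tx":0,"ty":0,"tz":0,"ax":0,"ay":0,"az":0,"jaw":-0.75},{"tx":0,"ty":0,"tz":0,"ax":0,"ay":0,"az":0,"jaw":-0.65},{"tx":0,"ty":0,"tz":0,"ax":0,"ay":0,"az":0,"jaw":-0.5},{"tx":0,"ty":0,"tz":0,"ax":0,"ay":0,"az":0,"jaw":-0.3},{"tx":0,"ty":0,"tz":-0.01,"ax":0,"ay":0,"az":0,"jaw":-0.3},{"tx":0,"ty":0,"tz":-0.02,"ax":0,"ay":0,"az":0,"jaw":-0.3},{"tx":0,"ty":0,"tz":-0.03,"ax":0,"ay":0,"az":0,"jaw":-0.3},{"tx":0,"ty":0,"tz":-0.03,"ax":0,"ay":0,"az":0,"jaw":-0.3},{"tx":0,"ty":0,"tz":-0.03,"ax":0,"ay":0,"az":0,"jaw":-0.3}]'
python3 -c "
from cam import *
togo([.567,-.285,.29],76.8)"
```

```text
time: 15.4
ee_pos: [0.5121, -0.0866, 0.2949]
tcp_rot: [180.0, 0.0, 76.8]
wrist_force: [0.2, 0.4, -0.7]
opening: 0.0299
grasp_force: 0.0
t 15.4 pos [ 0.5121 -0.0866  0.2949] rot [1.7998e+02 1.0000e-02 7.6800e+01] F [ 0.2  0.4 -0.7] open 0.0299
shift(tool mm) [-180.7   98.8    5. ] turn [ 0.02  0.01 -0.  ]
```

The divider is released at full depth: TCP was 0.173 m, so its bottom edge is on the 0.12 m floor. I'll move over the pedal with the fingers shut, then look.

```bash
python3 -m handwheel '[{"tx":-0.02,"ty":0.01,"tz":0,"ax":0,"ay":0,"az":0,"jaw":-0.3},{"tx":-0.025,"ty":0.013,"tz":0,"ax":0,"ay":0,"az":0,"jaw":-1},{"tx":-0.025,"ty":0.013,"tz":0,"ax":0,"ay":0,"az":0,"jaw":-1},{"tx":-0.025,"ty":0.013,"tz":0,"ax":0,"ay":0,"az":0,"jaw":-1},{"tx":-0.025,"ty":0.013,"tz":0,"ax":0,"ay":0,"az":0,"jaw":-1},{"tx":-0.025,"ty":0.013,"tz":0,"ax":0,"ay":0,"az":0,"jaw":-1},{"tx":-0.025,"ty":0.013,"tz":0,"ax":0,"ay":0,"az":0,"jaw":-1},{"tx":-0.02,"ty":0.012,"tz":0.02,"ax":0,"ay":0,"az":0,"jaw":-1},{"tx":0,"ty":0,"tz":0.03,"ax":0,"ay":0,"az":0,"jaw":-1},{"tx":0,"ty":0,"tz":0.03,"ax":0,"ay":0,"az":0,"jaw":-1}]'
python3 - <<'E'
from cam import *
togo([.566,-.295,.128],76.8)
c=cam('top');s=cam('scene')
def k(c,x,y,w,h,f): return cv2.resize(c['color'][y:y+h,x:x+w,::-1],None,fx=f,fy=f,interpolation=cv2.INTER_CUBIC)
cv2.imwrite('pics/q.png',np.hstack([k(c,300,130,200,200,2),k(s,230,20,200,200,2)]))
E
```

```text
time: 16.65
ee_pos: [0.566, -0.2947, 0.2108]
tcp_rot: [-179.9, -0.0, 76.8]
wrist_force: [0.0, 0.2, -0.5]
opening: -0.0001
grasp_force: 0.0
t 16.65 pos [ 0.566  -0.2947  0.2108] rot [-179.92   -0.     76.77] F [ 0.   0.2 -0.5] open -0.0001
shift(tool mm) [-0.3  0.1 82.8] turn [-0.08 -0.   -0.03]
```

View pics/q.png

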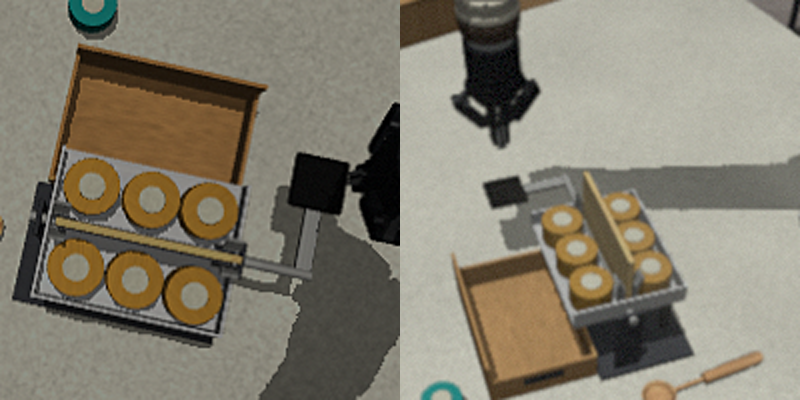

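The divider stands upright between the rows and both rows are undisturbed. The arm is clear of the tray on the pedal side. A quick check of the divider height by edge length before pressing.

```bash
cat >div.py <<'E'
from cam import *
def edge(c,z):
    im=c["color"][225:270,318:425].astype(int); m=(im[...,0]>125)&(im[...,1]>105)&(im[...,0]-im[...,2]>35)&(im[...,0]-im[...,1]<45)
    n,l,st,ce=cv2.connectedComponentsWithStats(m.astype(np.uint8),connectivity=8); i=1+np.argmax(st[1:,4]); ys,xs=np.where(l==i)
    b=cv2.boxPoints(cv2.minAreaRect(np.c_[xs+318,ys+225].astype(np.float32))); P=at(c,b,z)[:,:2]
    e=[np.linalg.norm(P[j]-P[j-1]) for j in(0,1)]
    return b,P.mean(0),max(e),min(e)
if __name__=="__main__":
    c=cam("top");s=cam("scene")
    for z in(.21,.22): b,p,L,w=edge(c,z); print(z,p.round(4),L.round(4),w.round(4))
    a=np.radians(76.8);y=np.array([np.cos(a),np.sin(a)])
    for z in(.205,.21,.22):
        b,p,L,w=edge(c,z); print(z,"scene pred",proj(s,[[*(p+k*.093*y),z] for k in(1,-1)]).round(1).tolist())
    im=s["color"][100:175,310:360].astype(int); m=(im[...,0]>125)&(im[...,0]-im[...,2]>40)&(im[...,0]-im[...,1]<45)
    n,l,st,ce=cv2.connectedComponentsWithStats(m.astype(np.uint8)); i=1+np.argmax(st[1:,4]); ys,xs=np.where(l==i)
    print("scene seen",cv2.boxPoints(cv2.minAreaRect(np.c_[xs+310,ys+100].astype(np.float32))).round(1).tolist())
E
python3 div.py
```

```text
0.21 [ 0.5118 -0.0863] 0.1829 0.0064
0.22 [ 0.5119 -0.085 ] 0.1805 0.0063
0.205 scene pred [[345.6, 152.1], [322.3, 106.5]]
0.21 scene pred [[345.8, 151.0], [322.4, 105.3]]
0.22 scene pred [[346.3, 148.6], [322.6, 102.8]]
scene seen [[321.6000061035156, 106.19999694824219], [337.6000061035156, 98.19999694824219], [362.6000061035156, 148.1999969482422], [346.6000061035156, 156.1999969482422]]
```

Edge length is 183 mm at z = 0.21, the same as measured in the rack, so the divider is fully down. Pressing the pedal along its arc.

```bash
python3 -m handwheel '[{"tx":0,"ty":0,"tz":0.025,"ax":0,"ay":0,"az":0,"jaw":-1},{"tx":0,"ty":0,"tz":0.025,"ax":0,"ay":0,"az":0,"jaw":-1},{"tx":0,"ty":0,"tz":0.02,"ax":0,"ay":0,"az":0,"jaw":-1},{"tx":0,"ty":0,"tz":0.01,"ax":0,"ay":0,"az":0,"jaw":-1},{"tx":0,"ty":0,"tz":0.004,"ax":0,"ay":0,"az":0,"jaw":-1},{"tx":0,"ty":0,"tz":0.004,"ax":0,"ay":0,"az":0,"jaw":-1},{"tx":0,"ty":0,"tz":0.005,"ax":0,"ay":0,"az":0,"jaw":-1},{"tx":0,"ty":-0.0005,"tz":0.005,"ax":0,"ay":0,"az":0,"jaw":-1},{"tx":0,"ty":-0.001,"tz":0.006,"ax":0,"ay":0,"az":0,"jaw":-1},{"tx":0,"ty":-0.001,"tz":0.006,"ax":0,"ay":0,"az":0,"jaw":-1}]'
python3 -m handwheel '[{"tx":0,"ty":-0.0015,"tz":0.006,"ax":0,"ay":0,"az":0,"jaw":-1},{"tx":0,"ty":-0.002,"tz":0.006,"ax":0,"ay":0,"az":0,"jaw":-1},{"tx":0,"ty":-0.002,"tz":0.006,"ax":0,"ay":0,"az":0,"jaw":-1},{"tx":0,"ty":-0.001,"tz":0.003,"ax":0,"ay":0,"az":0,"jaw":-1},{"tx":0,"ty":0,"tz":0,"ax":0,"ay":0,"az":0,"jaw":-1},{"tx":0,"ty":0,"tz":0,"ax":0,"ay":0,"az":0,"jaw":-1},{"tx":0,"ty":0,"tz":0,"ax":0,"ay":0,"az":0,"jaw":-1},{"tx":0,"ty":0,"tz":0,"ax":0,"ay":0,"az":0,"jaw":-1},{"tx":0,"ty":0,"tz":0,"ax":0,"ay":0,"az":0,"jaw":-1},{"tx":0,"ty":0,"tz":0,"ax":0,"ay":0,"az":0,"jaw":-1}]'
python3 - <<'E'
from cam import *
togo([.566,-.295,.128],76.8)
c=cam('top');s=cam('scene')
def k(c,x,y,w,h,f): return cv2.resize(c['color'][y:y+h,x:x+w,::-1],None,fx=f,fy=f,interpolation=cv2.INTER_CUBIC)
cv2.imwrite('pics/u.png',np.hstack([k(c,300,130,200,200,2),k(s,230,60,200,200,2)]))
E
```

```text
time: 18.1
ee_pos: [0.5655, -0.2944, 0.1051]
tcp_rot: [179.7, 0.1, 76.8]
wrist_force: [5.2, -0.0, 5.7]
opening: 0.0001
grasp_force: 3.2
time: 19.35
ee_pos: [0.5596, -0.2931, 0.0847]
tcp_rot: [179.7, 0.1, 76.8]
wrist_force: [4.8, -0.8, 6.7]
opening: 0.0002
grasp_force: 4.2
t 19.35 pos [ 0.5596 -0.2931  0.0847] rot [1.7967e+02 7.0000e-02 7.6820e+01] F [ 4.8 -0.8  6.7] open 0.0002
shift(tool mm) [ -0.5   7.  -43.3] turn [0.33 0.07 0.02]
```

View pics/u.png

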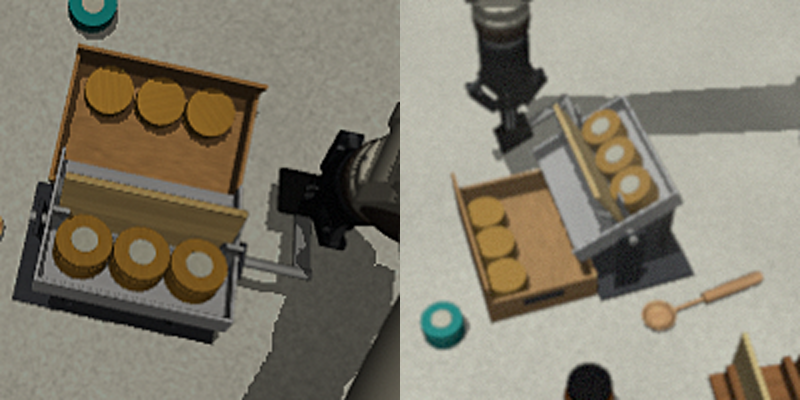

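All three front tins lie in the carton (top crop (110,90), (160,102), (210,113)). The divider holds the rear row. I'll let the tray up slowly along the same arc.

```bash
python3 -m handwheel '[{"tx":0,"ty":0.001,"tz":-0.003,"ax":0,"ay":0,"az":0,"jaw":-1},{"tx":0,"ty":0.001,"tz":-0.004,"ax":0,"ay":0,"az":0,"jaw":-1},{"tx":0,"ty":0.001,"tz":-0.004,"ax":0,"ay":0,"az":0,"jaw":-1},{"tx":0,"ty":0.001,"tz":-0.004,"ax":0,"ay":0,"az":0,"jaw":-1},{"tx":0,"ty":0.001,"tz":-0.004,"ax":0,"ay":0,"az":0,"jaw":-1},{"tx":0,"ty":0.001,"tz":-0.004,"ax":0,"ay":0,"az":0,"jaw":-1},{"tx":0,"ty":0.001,"tz":-0.004,"ax":0,"ay":0,"az":0,"jaw":-1},{"tx":0,"ty":0,"tz":-0.004,"ax":0,"ay":0,"az":0,"jaw":-1},{"tx":0,"ty":0,"tz":-0.004,"ax":0,"ay":0,"az":0,"jaw":-1},{"tx":0,"ty":0,"tz":-0.003,"ax":0,"ay":0,"az":0,"jaw":-1}]'
python3 -m handwheel '[{"tx":0,"ty":0,"tz":-0.003,"ax":0,"ay":0,"az":0,"jaw":-1},{"tx":0,"ty":0,"tz":-0.003,"ax":0,"ay":0,"az":0,"jaw":-1},{"tx":0,"ty":0,"tz":-0.002,"ax":0,"ay":0,"az":0,"jaw":-1},{"tx":0,"ty":0,"tz":-0.002,"ax":0,"ay":0,"az":0,"jaw":-1},{"tx":0,"ty":0,"tz":-0.005,"ax":0,"ay":0,"az":0,"jaw":-1},{"tx":0,"ty":0,"tz":-0.01,"ax":0,"ay":0,"az":0,"jaw":-1},{"tx":0,"ty":0,"tz":-0.03,"ax":0,"ay":0,"az":0,"jaw":-1},{"tx":0,"ty":0,"tz":-0.03,"ax":0,"ay":0,"az":0,"jaw":-1},{"tx":0,"ty":0,"tz":-0.03,"ax":0,"ay":0,"az":0,"jaw":-1},{"tx":0,"ty":0,"tz":0,"ax":0,"ay":0,"az":0,"jaw":-1}]'
python3 - <<'E'
from cam import *
togo([.566,-.295,.128],76.8)
c=cam('top');s=cam('scene')
from div import edge
print(edge(c,.21))
def k(c,x,y,w,h,f): return cv2.resize(c['color'][y:y+h,x:x+w,::-1],None,fx=f,fy=f,interpolation=cv2.INTER_CUBIC)
cv2.imwrite('pics/v.png',np.hstack([k(c,300,130,200,200,2),k(s,230,60,200,200,2)]))
E
```

```text
time: 20.7
ee_pos: [0.5661, -0.2946, 0.1227]
tcp_rot: [179.7, 0.1, 76.8]
wrist_force: [5.0, -1.2, 7.1]
opening: 0.0001
grasp_force: 3.3
time: 21.95
ee_pos: [0.5649, -0.2943, 0.2385]
tcp_rot: [179.8, 0.1, 76.8]
wrist_force: [0.2, -0.1, -0.1]
opening: 0.0001
grasp_force: 0.0
t 21.95 pos [ 0.5649 -0.2943  0.2385] rot [1.7976e+02 8.0000e-02 7.6800e+01] F [ 0.2 -0.1 -0.1] open 0.0001
shift(tool mm) [ -0.2   0.8 110.5] turn [ 0.24  0.08 -0.  ]
(array([[327.4423 , 240.61438],
       [328.13058, 237.38788],
       [420.4108 , 257.07434],
       [419.7225 , 260.30084]], dtype=float32), array([ 0.51388757, -0.08656769]), np.float64(0.1833990160377323), np.float64(0.006429249088784545))
```

View pics/v.png

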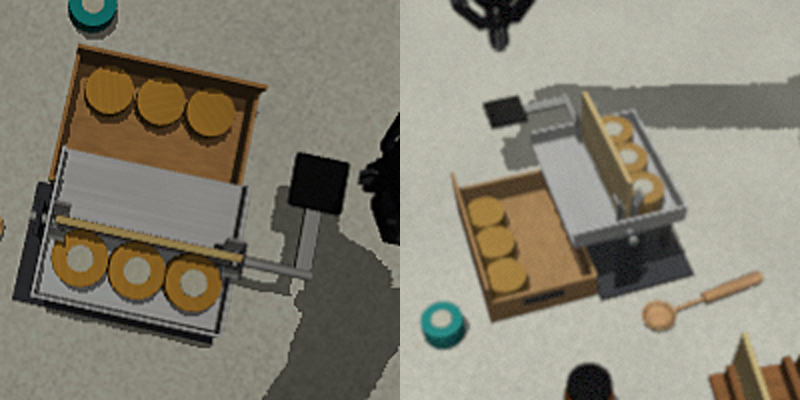

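The tray is level again, with the pedal back at crop (320,183). The divider is down in its slot, the rear row stands behind it, and the carton, with its three tins, hasn't moved. The robot touches nothing, so I'm handing in.

```bash
python3 -c "
from workcell import workorder
print(workorder.job_done())"
```

```text
the job is handed in; nothing more can be done
None
```

The job is done and handed in at about 22 s: the divider is fully down in the slot, the front row is in the carton, and the tray is back level with the rear row standing on it; the hand-in call returned no verdict.

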